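# Erect the carton tray and hold the sprung press arm wound to its stop

### The job

Fold up the three walls of the cardboard tray blank that are still down, so that all four stand upright, and only then swing the sprung press arm by its red knob against its spring, clockwise from above, round to its stop, where its rollers lie along the tray wall opposite the metal fence. Finish still holding the arm there, fully against its stop: do not let go, or the spring will take it back. Leave the loose things round about (swab tub, glue stick, clear tape, tape measure) where they are.

Things in the scene. Friction and masses are not known exactly. Their poses are not given: they have to be found in the camera images.
- fixture: Fixed gluing fixture: grey base plate 165x175x12 mm, a former block and on it a brown cardboard tray blank, floor 100 (x) x 110 (y) mm. Origin under the middle of the tray floor, on the table. The wall on +x already stands against a fence 74 mm high; the walls on -x, -y, +y are hinged at the floor's edges, creases 36.5 mm above the table. Corner pins inside reach 74 mm, upright walls 87 mm
- near_panel (a joint): crease of the wall on the fixture's -x side, the one that the press arm serves; crease along the fixture's y at x = -50 mm; cardboard, 106 mm long, 50 high, 3 thick. 0 = flat outward, 1.571 = upright (it stops there); starts at 0.35 to 0.8. Stiff crease (0.03 N m): stays where it is left
- right_panel (a joint): crease of the wall on the fixture's -y side; crease along the fixture's x at y = -55 mm; cardboard, 96 mm long, 50 high, 3 thick. 0 = flat outward, 1.571 = upright (it stops there); starts at 0.35 to 0.8. Stiff crease (0.03 N m): stays where it is left
- left_panel (a joint): crease of the wall on the fixture's +y side; crease along the fixture's x at y = +55 mm; cardboard, 96 mm long, 50 high, 3 thick. 0 = flat outward, 1.571 = upright (it stops there); starts at 0.35 to 0.8. Stiff crease (0.03 N m): stays where it is left
- near_panel_edge (a point): middle of the free edge of the wall on the -x side; moves with it, 50 mm from its crease
- right_panel_edge (a point): middle of the free edge of the wall on the -y side; moves with it, 50 mm from its crease
- left_panel_edge (a point): middle of the free edge of the wall on the +y side; moves with it, 50 mm from its crease
- press_arm (a joint): sprung press arm: level steel cage arm 122 mm long with two white rollers, top plate 72 mm above the table, on an upright pivot with a coil spring. 0 = at rest, pointing along the fixture's -x; 1.571 = at its stop, along the fixture's +y, rollers at the near wall; winds clockwise from above. The spring drives it back to 0: 3 N at the knob at rest, 9.5 N at the stop
- knob (a point): middle of the red upright knob on the press arm: round, 16 mm across, 53 mm tall (its top 145 mm, this point 118 mm above the table), 80 mm from the pivot. Free to turn within a grip as the arm swings
- press_pivot (a point): point on the press arm's upright pivot axis, at the height of the knob's middle, 118 mm above the table; at x = -68, y = -82 mm in the fixture's frame
- bag_taper: fixed bag taping machine on the left of the table, an obstacle (origin under its conveyor bed, whose top is about 200 mm above the table, with a cabinet behind). Its upright tape reel, 176 mm across and 20 mm thick, overhangs the table: centre at world x 0.53, y 0.02, z 0.56 m, its plane nearly along y, so wrist and forearm must keep clear of it. It never moves
- swab_tub: white tub of cotton swabs, 75 mm across, 88 mm tall, bystander; origin under its middle
- glue_stick: white glue stick standing upright, 26 mm across, 88 mm tall, bystander; origin under its middle
- clear_tape: small roll of clear tape lying flat, 54 mm across, 18 mm high, bystander; origin under its middle
- tape_measure: grey tape measure, 32 x 65 x 54 mm, bystander; origin under its middle

How it is judged:
On the way, in this order (a step that is already met when the one before it is completed fails the run):
1. all three hinged walls stand upright (within about 8 degrees), the press arm still back near its rest (value of joint each of near_panel, right_panel, left_panel above 1.43 rad and value of joint press_arm below 0.5 rad), for 0.2 s.
2. the press arm is wound to its stop (within about 4 degrees) by the fingers (value of joint press_arm above 1.5 rad and contact force between the fingers and press_arm above 2 N), for 0.2 s.
At the end, for the whole second after the job is handed in: All three hinged walls stand within about 8 degrees of upright (over 1.43 rad); the press arm is within about 4 degrees of its stop (over 1.50 rad), at rest, and the robot's fingers still bear on it with more than 2 N; the loose bystanders are within 30 mm of where they stood (all of step 2 and value of joint each of near_panel, right_panel, left_panel above 1.43 rad and velocity of joint press_arm below 0.1 rad/s and distance of each of swab_tub, glue_stick, clear_tape, tape_measure from where it was at the start of the episode below 0.03 m); the arm keeps its last pose, push and grip.
It fails at once if a loose bystander is moved by more than 30 mm (distance of any of swab_tub, glue_stick, clear_tape, tape_measure from where it was at the start of the episode above 0.03 m).
It also fails if it takes over 72 s, if anything falls off the work surface, if the arm or the gripper's body presses on something with over 40 N, if the wrist force passes 120 N, or if a joint passes its speed limit or range.

### The arm

A 6-joint arm with a two-finger parallel gripper is mounted at the origin on a cart in front of the work surface, level with it; the furniture and walls round the work are solid. World frame = base frame: x ahead of the robot, y to its left, z up, the work surface at z = 0. Lengths are in m, angles in rad, forces in N, time in s.
With the tool pointing down it reaches from about 0.3 to 0.775 m from the base axis. Payload 14.6 kg.
Tool frame: the origin (TCP) lies at the very end of the fingers, on their centre line; the grasp point (between the pads) lies 19 mm behind it; y points along the fingers, z is the direction in which the jaws open and shut, and the axes are right-handed (so a half turn about y gives the same grasp; the last joint's range is limited). The gripper opens to 94 mm and grips with 3 to 60 N. Pads are 16 mm wide; open, the fingers measure 119 mm over their backs; the gripper's body (75 mm by 177 mm) begins 78 mm behind the grasp point.
Start: joints at [-1.214, 0.3, 1.521, -0, 1.321, -0.067], TCP at [0.226, -0.501, 0.205] pointing down, gripper open.
Joint ranges: [-3.03, 3.03], [-0.79, 2.21], [0.23, 2.52], [-1.04, 4.18], [0, 3.07], [-2.55, 2.55]. Speed limits (rad/s): [2.22, 2.22, 2.57, 3.14, 3.14, 3.14].

### API

Orientations are given as [roll, pitch, yaw] about the fixed x, y, z axes, in that order (R = Rz(yaw) Ry(pitch) Rx(roll)).
In Python, from station import get_obs, camera, job gives the robot as it stands.
- The arm moves only by the tool step_arm, never from a script. Its argument "targets" is a list of rows, each a list of 6 numbers: the shift along the tool's x, y, z in mm, then the turn, a rotation vector about the tool's x, y, z in degrees. In form: [[dx, dy, dz, rx, ry, rz], ...]. A call has 1 to 12 rows; each row shifts and turns the commanded pose from where the row before left it, along the tool's axes as they then stand; what a row does not reach is not made up. A row lasts 1/8 s, in which the tool goes at most 62.5 mm and 10.7 degrees, less where a joint would pass 70% of its speed; a pose out of reach is approached as far as the arm can. A call is refused whole if a number of a shift passes 62.5 or a number of a turn 10.7, either way. A call with a gripper value outside its range is refused whole. "gripper" is the opening, from -1 (shut) to 1 (fully open), set as the call begins (left out, the last holds). The fingers move at their own pace and stop on an object; "squeeze" is the grip in N (left out, the last holds). Time passes only in rows, so rows that do not move let the fingers close. It gives the time, the measured TCP pose, the force and the opening at its end, in the units of the state.
- get_obs(): the state, without advancing time (a new reading comes with each control period).
- camera(name): name is "scene" or "top" or "wrist"; returns a dict with "pixels" (400x640x3 uint8, red, green, blue), "intrinsics" (3x3 intrinsics, pixels), "R" (3x3) and "t" (3): a world point X has camera coordinates R X + t; the wrist camera has in their place "tool_from_camera" (4x4, takes a point from camera to tool coordinates, whose origin is the TCP and whose axes are the tool frame's). Camera axes: x right, y down, z forward; pixel columns grow to the right and rows downward; lengths in m; the calibration is good to about 2 mm. A picture is of the moment at which its call begins: read the wrist's pose just before it. There is no depth.
- job.hand_in(): hands the job in, once; it reports no verdict.
The state is a dict: "time_s": time; "qpos": joint angles; "joint_vel": joint speeds; "tau": joint torques, N m; "ee_pos": TCP position; "eef_rot": TCP orientation; "force": force on the tool from outside, world axes, zero at the start; "moment": the same for the moment, N m; "grip_width": finger opening in m.
Only numpy, scipy, OpenCV 4.12 (cv2) and the standard library are available. Lean on these libraries where they do the work, as an engineer would, in place of code of your own. Each camera call takes 0.05 s, during which the arm holds its last target.

## Working session

There is one attempt and no reset: what is moved stays moved. The work goes in short steps, Python scripts to look and compute and a tool call to move; the robot and the scene stay as the last step left them, time stands still between calls to the robot, and variables do not carry over. Pictures are saved under pics/ and viewed, and the job is handed in when it is done.

Besides the shell and the picture viewer there is one more tool, called by a JSON object that holds its "api" and its "payload". step_arm: Moves the arm, as the interface text tells. Its arguments: {"type":"object","properties":{"targets":{"type":"array","items":{"type":"array","items":{"type":"number"}}},"gripper":{"type":"number"},"squeeze":{"type":"number"}},"required":["targets"]}

```bash
ls; mkdir -p pics
python3 - <<'E'
from station import get_obs, camera
import cv2
o=get_obs(); print(o)
for n in ["scene","top","wrist"]:
    c=camera(n); cv2.imwrite(f"pics/{n}0.png",c["pixels"][:,:,::-1])
    print(n,{k:v for k,v in c.items() if k!="pixels"})
E
```

```text
pics
{'time_s': 0.0, 'qpos': array([-1.21356506e+00,  3.00463152e-01,  1.52156233e+00, -4.22466816e-05,
        1.32070710e+00, -6.66509589e-02]), 'joint_vel': array([ 6.92315624e-04,  6.86354161e-05, -2.13328030e-03,  1.60194580e-03,
       -1.61212973e-03, -6.70041381e-04]), 'tau': array([ 2.29265161e-04, -5.31799507e+01, -3.52732408e+01,  7.08829612e-02,
        2.43914605e-02, -1.20249942e-04]), 'ee_pos': array([ 0.22608751, -0.5010997 ,  0.20489863]), 'eef_rot': array([-1.57193645e+00,  3.50914322e-05, -2.71769996e+00]), 'force': array([-0.8785344 ,  0.91501434, -0.92541455]), 'moment': array([0.01936975, 0.014031  , 0.00545198]), 'grip_width': 0.09366547658743495}
scene {'intrinsics': array([[479.8884121 ,   0.        , 318.08376972],
       [  0.        , 479.8884121 , 196.5053925 ],
       [  0.        ,   0.        ,   1.        ]]), 'R': array([[-0.76876957, -0.6394604 ,  0.0091513 ],
       [-0.4322793 ,  0.50904119, -0.7443196 ],
       [ 0.47130452, -0.57616618, -0.66776087]]), 't': array([0.46272686, 0.34232485, 1.06446953])}
top {'intrinsics': array([[375.27329791,   0
[... 168 characters left out ...]
 -0.01003607],
       [-0.98619457,  0.01577124, -0.16483792],
       [ 0.16497102,  0.00753834, -0.98626961]]), 't': array([0.01975741, 0.59953809, 0.99233796])}
wrist {'intrinsics': array([[328.05782727,   0.        , 317.7997678 ],
       [  0.        , 328.05782727, 202.65662002],
       [  0.        ,   0.        ,   1.        ]]), 'tool_from_camera': array([[-1.32391706e-03,  9.73476973e-01,  2.28781183e-01,
        -6.58856626e-02],
       [ 1.49945725e-04, -2.28781188e-01,  9.73477861e-01,
        -1.78884809e-01],
       [ 9.99999112e-01,  1.32310871e-03,  1.56918607e-04,
        -7.43953083e-04],
       [ 0.00000000e+00,  0.00000000e+00,  0.00000000e+00,
         1.00000000e+00]])}
```

View pics/scene0.png

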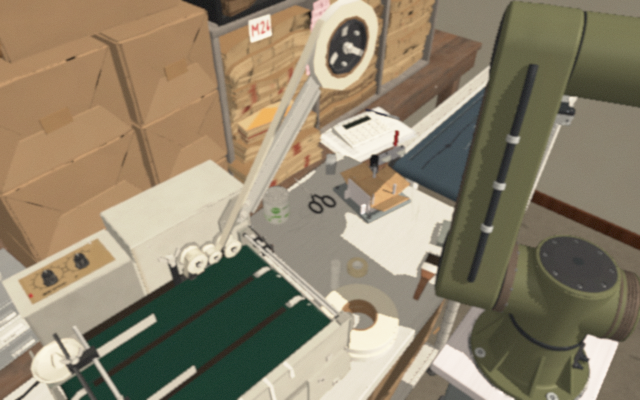

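View pics/top0.png

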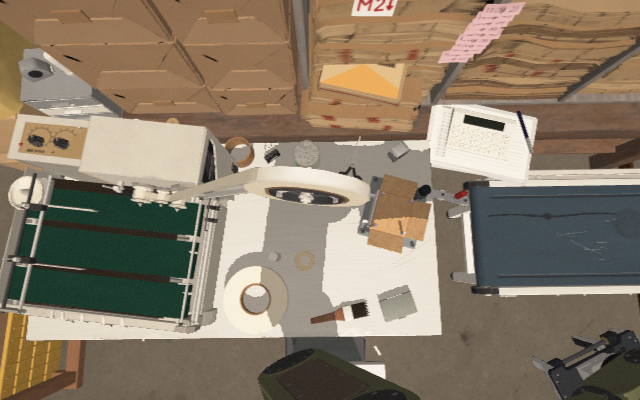

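View pics/wrist0.png

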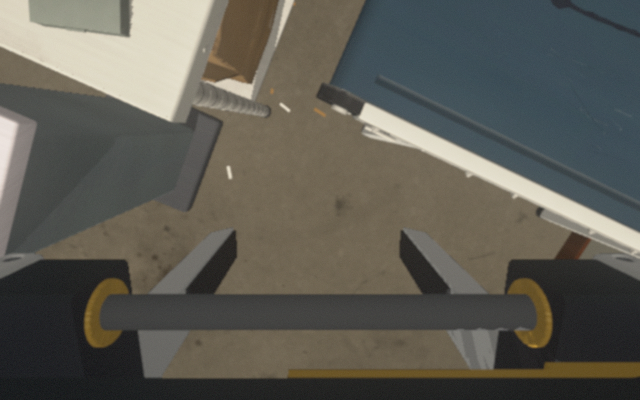

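Run:
```python
import cv2
a=cv2.imread("pics/top0.png")[130:280,330:490]; cv2.imwrite("pics/t0c.png",cv2.resize(a,None,fx=5,fy=4.9*5/4.9*0.8,interpolation=3) if 0 else cv2.resize(a,(640,600),interpolation=2))
b=cv2.imread("pics/scene0.png")[110:230,310:440]; cv2.imwrite("pics/s0c.png",cv2.resize(b,(650,600),interpolation=2))
```

```text
(no output)
```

View pics/t0c.png

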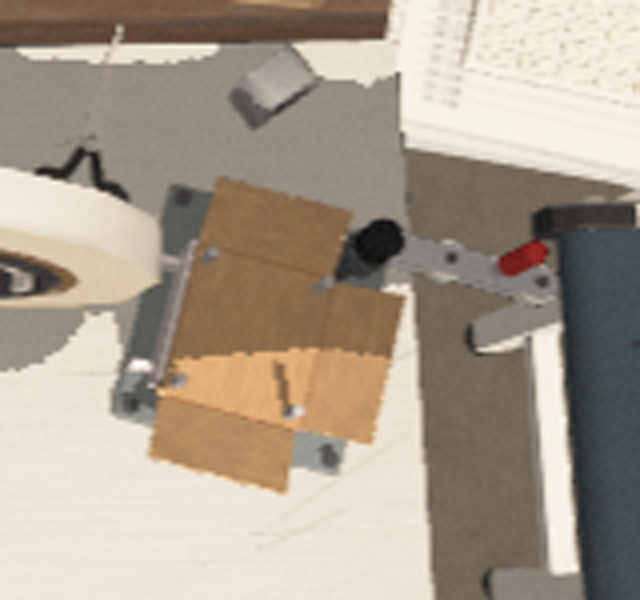

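View pics/s0c.png

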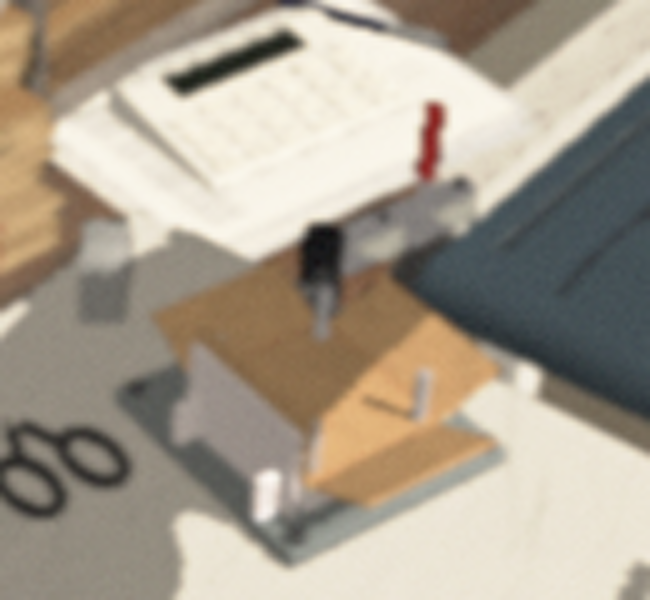

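```bash
cat > h.py <<'E'
import numpy as np, json
from scipy.optimize import least_squares
TOP=dict(K=np.array([[375.27329791,0,318.91227642],[0,375.27329791,197.43602956],[0,0,1]]),R=np.array([[-0.01431209,-0.99984721,-0.01003607],[-0.98619457,0.01577124,-0.16483792],[0.16497102,0.00753834,-0.98626961]]),t=np.array([0.01975741,0.59953809,0.99233796]))
SC=dict(K=np.array([[479.8884121,0,318.08376972],[0,479.8884121,196.5053925],[0,0,1]]),R=np.array([[-0.76876957,-0.6394604,0.0091513],[-0.4322793,0.50904119,-0.7443196],[0.47130452,-0.57616618,-0.66776087]]),t=np.array([0.46272686,0.34232485,1.06446953]))
def proj(c,X):
    p=(c['R']@np.atleast_2d(X).T).T+c['t']; u=(c['K']@p.T).T; return u[:,:2]/u[:,2:]
def back(c,uv,z):
    d=c['R'].T@np.linalg.solve(c['K'],np.array([uv[0],uv[1],1.])); o=-c['R'].T@c['t']
    return o+d*(z-o[2])/d[2]
def f2w(P,X):
    c,s=np.cos(P[2]),np.sin(P[2]); X=np.atleast_2d(X)
    return np.c_[P[0]+c*X[:,0]-s*X[:,1],P[1]+s*X[:,0]+c*X[:,1],X[:,2]]
E
python3 - <<'E'
from h import *
def model(p):
    hx,hy,an,ar,al,q=p[3:9]; h=.0365
    n=lambda a:.05*np.cos(a)
    z=lambda a:h+.05*np.sin(a)
    kx=np.array([-.068-.08*np.cos(q),-.082+.08*np.sin(q)])
    return np.array([[hx,-hy,.074],[-hx,-hy,.074],[hx,hy,.074],[-hx,hy,.074],
     [-.05,-.055,h],[-.05,.055,h],
     [.048,-.055-n(ar),z(ar)],[-.048,-.055-n(ar),z(ar)],
     [-.05-n(an),-.053,z(an)],[-.05-n(an),.053,z(an)],
     [.048,.055+n(al),z(al)],[-.048,.055+n(al),z(al)],
     [*kx,.145]])
uv=np.array([[210,252],[323,284],[178,380],[292,410],[335,287],[298,428],[220,177],[352,210],[405,296],[370,442],[150,458],[285,492],[540,249]])/4+[330,130]
sc=np.array([[433,105]])/5+[310,110]
def f(p):
    W=f2w(p,model(p)); return np.r_[(proj(TOP,W)-uv).ravel(),(proj(SC,W[12:])-sc).ravel(),(p[4:5]-.05)*100]
x0=[.5,-.2,np.pi/2,.045,.05,.5,.5,.5,0]
r=least_squares(f,x0); p=r.x
print(p.round(4)); print((r.fun[:26].reshape(-1,2)).round(1), r.fun[26:])
np.save("P.npy",p)
W=f2w(p,model(p)); print(W.round(3))
print("pivot",f2w(p,[[-.068,-.082,.118]]))
E
```

```text
[ 0.5511 -0.1898  1.2872  0.0392  0.0447  0.4641  0.3894  0.4926 -0.026 ]
[[ 0.9  0. ]
 [ 0.9 -0.4]
 [ 0.9 -0.2]
 [ 1.   0.1]
 [-0.6 -1.6]
 [-0.4  1.2]
 [-0.9 -0.1]
 [-0.2  0.5]
 [-0.4 -0.1]
 [-0.3  0.9]
 [-0.9 -0.7]
 [ 0.2  0.4]
 [-0.9  0.3]] [ 0.0107594  -1.22787763 -0.52957732]
[[ 0.605 -0.165  0.074]
 [ 0.583 -0.24   0.074]
 [ 0.519 -0.14   0.074]
 [ 0.497 -0.215  0.074]
 [ 0.59  -0.253  0.036]
 [ 0.484 -0.222  0.036]
 [ 0.662 -0.172  0.055]
 [ 0.635 -0.264  0.055]
 [ 0.576 -0.296  0.059]
 [ 0.474 -0.266  0.059]
 [ 0.469 -0.116  0.06 ]
 [ 0.443 -0.208  0.06 ]
 [ 0.59  -0.355  0.145]]
pivot [[ 0.61082236 -0.27800166  0.118     ]]
```

```bash
python3 - <<'E'
from h import *
for n,uv in dict(brown_near=(350,141),brown_far=(350,128),boxes=(340,70),calc_l=(430,170),calc_front=(480,177),calc_back=(440,105),tapem=(399,150),conv_c=(470,187),conv_low=(470,290),leg=(450,213)).items():
    print(n,[back(TOP,uv,z).round(3)[:2] for z in (0,.05,.1,.2)])
# conveyor corner triangulate
def tri(a,b):
    A=[];B=[]
    for c,uv in((TOP,a),(SC,b)):
        d=c['R'].T@np.linalg.solve(c['K'],np.array([*uv,1.]));d/=np.linalg.norm(d);o=-c['R'].T@c['t'];M=np.eye(3)-np.outer(d,d);A.append(M);B.append(M@o)
    return np.linalg.lstsq(np.vstack(A),np.r_[tuple(B)],rcond=None)[0]
print(tri((470,187),(491,68)),tri((470,290),(393,165)))
print(tri((426.5,188),(374,158)),"pivot cap")
E
python3 - <<'E'
import cv2
b=cv2.imread("pics/scene0.png")[40:200,300:560]; cv2.imwrite("pics/s0d.png",cv2.resize(b,(780,480),interpolation=2))
E
```

```text
brown_near [array([ 0.777, -0.084]), array([ 0.761, -0.08 ]), array([ 0.745, -0.076]), array([ 0.713, -0.068])]
brown_far [array([ 0.818, -0.085]), array([ 0.8  , -0.081]), array([ 0.782, -0.077]), array([ 0.746, -0.069])]
boxes [array([ 1.006, -0.06 ]), array([ 0.979, -0.057]), array([ 0.952, -0.054]), array([ 0.898, -0.048])]
calc_l [array([ 0.685, -0.317]), array([ 0.673, -0.302]), array([ 0.661, -0.287]), array([ 0.637, -0.257])]
calc_front [array([ 0.661, -0.461]), array([ 0.65, -0.44]), array([ 0.64 , -0.418]), array([ 0.618, -0.375])]
calc_back [array([ 0.886, -0.359]), array([ 0.865, -0.343]), array([ 0.843, -0.326]), array([ 0.801, -0.292])]
tapem [array([ 0.747, -0.229]), array([ 0.732, -0.218]), array([ 0.717, -0.207]), array([ 0.688, -0.186])]
conv_c [array([ 0.632, -0.43 ]), array([ 0.622, -0.409]), array([ 0.613, -0.389]), array([ 0.594, -0.349])]
conv_low [array([ 0.34 , -0.406]), array([ 0.344, -0.387]), array([ 0.348, -0.368]), array([ 0.356, -0.33 ])]
leg [array([ 0.557, -0.366]), array([ 0.551, -0.349]), array([ 0.545, -0.332]), array([ 0.533, -0.298])]
[ 0.44357655 -0.27286784  0.45684396] [ 0.42880172 -0.26096344  0.18131114]
[ 0.61757149 -0.28496174  0.06566239] pivot cap
```

View pics/s0d.png

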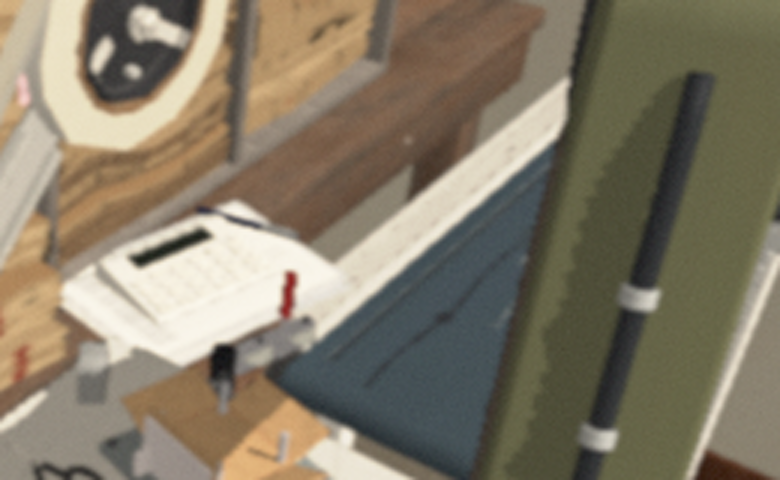

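Run:
```python
from h import *
def tri(a,b):
    A=[];B=[]
    for c,uv in((TOP,a),(SC,b)):
        d=c['R'].T@np.linalg.solve(c['K'],np.array([*uv,1.]));d/=np.linalg.norm(d);o=-c['R'].T@c['t'];M=np.eye(3)-np.outer(d,d);A.append(M);B.append(M@o)
    return np.linalg.lstsq(np.vstack(A),np.r_[tuple(B)],rcond=None)[0]
print(tri((470,187),(390,166)))
print("calc left corner",tri((430,170),(320,140)))
print("tapem top", tri((401,143),(331,155)))
```

```text
[ 0.65183493 -0.46467301 -0.09153113]
calc left corner [ 0.70913951 -0.24066327  0.11371116]
tapem top [ 0.74743989 -0.22812152  0.04800096]
```

```bash
cat >> h.py <<'E'
from scipy.spatial.transform import Rotation as Ro
P=np.load("P.npy")[:3] if __import__('os').path.exists("P.npy") else None
def w2f(X):
    c,s=np.cos(P[2]),np.sin(P[2]); d=np.asarray(X)[:2]-P[:2]
    return np.array([c*d[0]+s*d[1],-s*d[0]+c*d[1],X[2]])*1000
def Rdes(tx=0,ty=0,dyaw=0):
    "tool down, z=-fy ; tilt about fixture axes in deg"
    return Ro.from_euler('z',P[2])*Ro.from_euler('xy',[tx,ty],degrees=True)*Ro.from_euler('z',np.radians(dyaw)-np.pi)*Ro.from_euler('x',-np.pi/2)
def rows(obs,goal_f,Rg,n):
    R0=Ro.from_euler('xyz',obs['eef_rot']); p0=obs['ee_pos']; g=f2w(P,np.array([goal_f])/1000)[0]
    rv=(R0.inv()*Rg).as_rotvec(); out=[]
    for i in range(n):
        R=R0*Ro.from_rotvec(rv*i/n)
        out.append([*(R.inv().apply((g-p0)/n*1000)).round(1),*np.degrees(rv/n).round(2)])
    return out
def stat():
    from station import get_obs
    o=get_obs(); print(round(o['time_s'],2),"f-frame",w2f(o['ee_pos']).round(1),"rpy",o['eef_rot'].round(3),"F_f",(Ro.from_euler('z',-P[2]).apply(o['force'])).round(1),"w",o['grip_width'],"q",o['qpos'].round(2)); return o
E
python3 - <<'E'
from h import *
o=stat()
for r in rows(o,[0,122,150],Rdes(),10): print(r)
E
```

```text
0.15 f-frame [-389.9  224.9  205. ] rpy [-1.572  0.    -2.718] F_f [-0.2  0.6 -0.1] w 0.09438645072687403 q [-1.21  0.3   1.52  0.    1.32 -0.07]
[np.float64(-33.2), np.float64(5.5), np.float64(-22.9), np.float64(0.0), np.float64(-4.95), np.float64(-0.0)]
[np.float64(-35.0), np.float64(5.5), np.float64(-20.0), np.float64(0.0), np.float64(-4.95), np.float64(-0.0)]
[np.float64(-36.6), np.float64(5.5), np.float64(-16.9), np.float64(0.0), np.float64(-4.95), np.float64(-0.0)]
[np.float64(-37.9), np.float64(5.5), np.float64(-13.7), np.float64(0.0), np.float64(-4.95), np.float64(-0.0)]
[np.float64(-39.0), np.float64(5.5), np.float64(-10.4), np.float64(0.0), np.float64(-4.95), np.float64(-0.0)]
[np.float64(-39.7), np.float64(5.5), np.float64(-7.0), np.float64(0.0), np.float64(-4.95), np.float64(-0.0)]
[np.float64(-40.2), np.float64(5.5), np.float64(-3.5), np.float64(0.0), np.float64(-4.95), np.float64(-0.0)]
[np.float64(-40.3), np.float64(5.5), np.float64(-0.0), np.float64(0.0), np.float64(-4.95), np.float64(-0.0)]
[np.float64(-40.2), np.float64(5.5), np.float64(3.4), np.float64(0.0), np.float64(-4.95), np.float64(-0.0)]
[np.float64(-39.7), np.float64(5.5), np.float64(6.9), np.float64(0.0), np.float64(-4.95), np.float64(-0.0)]
```

{"api": "step_arm", "payload": {"targets": [[-33, 5.5, -23, 0, -5, 0], [-35, 5.5, -20, 0, -5, 0], [-36.5, 5.5, -17, 0, -5, 0], [-38, 5.5, -13.5, 0, -5, 0], [-39, 5.5, -10.5, 0, -5, 0], [-39.5, 5.5, -7, 0, -5, 0], [-40, 5.5, -3.5, 0, -5, 0], [-40, 5.5, 0, 0, -5, 0], [-40, 5.5, 3.5, 0, -5, 0], [-39.5, 5.5, 7, 0, -4.5, 0]], "gripper": -1, "squeeze": 20}}

```text
time_s: 1.4
ee_pos: [0.4325, -0.1547, 0.1502]
eef_rot: [-1.571, 0.0, -1.851]
force: [0.3, -0.5, 0.6]
grip_width: 0.0003
```

Run:
```python
from h import *
o=stat()
for r in rows(o,[0,122,14],Rdes(),4): print(np.round(r,1))
from station import camera
import cv2
for n in("top","wrist"): cv2.imwrite(f"pics/{n}1.png",camera(n)["pixels"][:,:,::-1])
```

```text
1.4 f-frame [  0.4 123.7 150.2] rpy [-1.571  0.    -1.851] F_f [-0.4 -0.4  0.6] w 0.0003119056504391202 q [-0.42  0.16  1.83 -0.    1.15 -0.14]
[ 0.1 34.1  0.4  0.   0.  -0. ]
[ 0.1 34.1  0.4  0.   0.  -0. ]
[ 0.1 34.1  0.4  0.   0.  -0. ]
[ 0.1 34.1  0.4  0.   0.  -0. ]
```

View pics/wrist1.png

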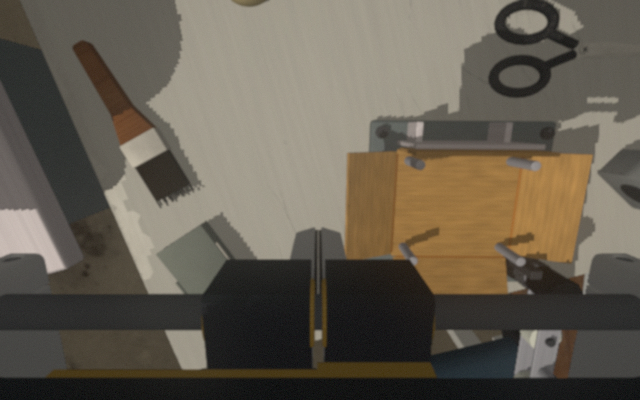

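```bash
cat >> h.py <<'E'
def wproj(c,o,Xf):
    T=np.array(c['tool_from_camera']); R=Ro.from_euler('xyz',o['eef_rot']); Xt=R.inv().apply(f2w(P,np.atleast_2d(Xf)/1000.)-o['ee_pos'])
    pc=(Xt-T[:3,3])@T[:3,:3]; u=pc@np.array(c['intrinsics']).T; return u[:,:2]/u[:,2:]
E
python3 - <<'E'
from h import *
from station import *
o=get_obs();c=camera('wrist')
print(wproj(c,o,[[39,-45,74],[-39,-45,74],[39,45,74],[-39,45,74],[48,99,60],[-48,99,60],[48,-101,55.5],[-95,53,59],[82.5,-87.5,12],[82.5,87.5,12]]).round())
E
```

```text
[[536. 166.]
 [521. 260.]
 [420. 165.]
 [413. 259.]
 [349. 151.]
 [346. 262.]
 [591. 153.]
 [395. 310.]
 [546. 111.]
 [358. 110.]]
```

{"api": "step_arm", "payload": {"targets": [[0, 34, 0.5, 0, 0, 0], [0, 34, 0.5, 0, 0, 0], [0, 34, 0.5, 0, 0, 0], [0, 32, 0.5, 0, 0, 0], [0, 0, 4, 0, 0, 0], [0, 0, 4, 0, 0, 0], [0, -3, 3, 0, 0, 0], [0, -7, 3, 0, 0, 0], [0, -7, 3, 0, 0, 0], [0, -7, 3, 0, 0, 0], [0, -6, 3, 0, 0, 0], [0, -6, 3, 0, 0, 0]]}}

```text
time_s: 3.05
ee_pos: [0.4591, -0.1638, 0.0529]
eef_rot: [-1.571, 0.0, -1.854]
force: [-1.2, 0.9, -1.1]
grip_width: 0.0005
```

Run:
```python
from h import *
o=stat()
from station import camera
import cv2
for n in("top","wrist"): cv2.imwrite(f"pics/{n}2.png",camera(n)["pixels"][:,:,::-1])
```

```text
3.05 f-frame [-0.8 95.6 52.9] rpy [-1.571  0.    -1.854] F_f [ 0.5  1.4 -1.1] w 0.0005147815078597898 q [-0.42  0.36  1.84  0.    0.94 -0.13]
```

View pics/wrist2.png

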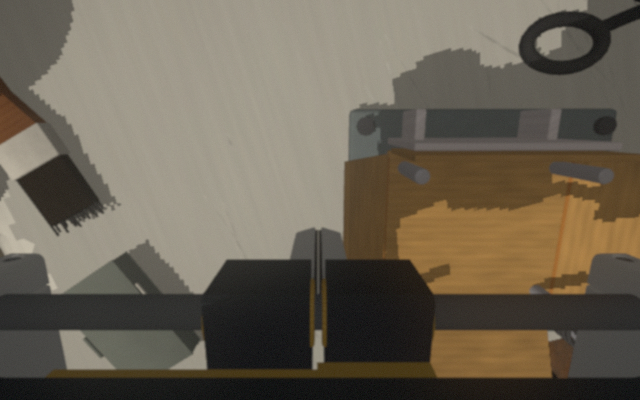

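{"api": "step_arm", "payload": {"targets": [[0, -2, 4, 0, 0, 0], [0, -2, 4, 0, 0, 0], [0, -2, 4, 0, 0, 0], [0, -1, 4, 0, 0, 0], [0, 0, 4, 0, 0, 0], [0, 0, 3, 0, 0, 0], [0, 0, 2, 0, 0, 0]]}}

```text
time_s: 4.03
ee_pos: [0.483, -0.1708, 0.0594]
eef_rot: [-1.571, -0.0, -1.854]
force: [0.4, -0.0, 1.0]
grip_width: 0.0003
```

Run:
```python
from h import *
o=stat()
from station import camera
import cv2
for n in("wrist",): cv2.imwrite(f"pics/{n}3.png",camera(n)["pixels"][:,:,::-1])
```

```text
4.03 f-frame [-0.9 70.7 59.4] rpy [-1.571 -0.    -1.854] F_f [ 0.1 -0.4  1. ] w 0.0003308065012462056 q [-0.41  0.39  1.77 -0.    0.98 -0.13]
```

View pics/wrist3.png

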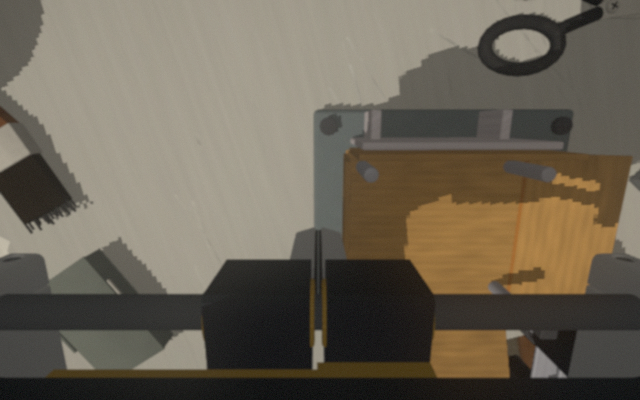

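{"api": "step_arm", "payload": {"targets": [[0, 0, 2, 0, 0, 0], [0, 0, 2, 0, 0, 0], [0, 0, 0, 0, 0, 0]]}}

```text
time_s: 4.45
ee_pos: [0.4861, -0.1717, 0.0594]
eef_rot: [-1.573, 0.0, -1.854]
force: [-6.5, 2.2, 6.1]
grip_width: 0.0006
```

Run:
```python
from h import *
o=stat()
```

```text
4.45 f-frame [-0.8 67.5 59.4] rpy [-1.573  0.    -1.854] F_f [0.3 6.8 6.1] w 0.0005853830849127984 q [-0.41  0.4   1.76 -0.    0.99 -0.13]
```

{"api": "step_arm", "payload": {"targets": [[0, 0, -10, 0, 0, 0], [0, -20, -15, 0, 0, 0], [0, -30, 0, 0, 0, 0], [28, 0, 20, 0, 0, 0], [28, 0, 20, 0, 0, 0], [28, 0, 21, 0, 0, 0], [28, 0, 21, 0, 0, 0], [0, 0, 0, 0, 0, 0]]}}

```text
time_s: 5.45
ee_pos: [0.5101, -0.2968, 0.109]
eef_rot: [-1.571, -0.0, -1.856]
force: [0.2, 0.1, -0.9]
grip_width: 0.0004
```

Run:
```python
from h import *
from station import camera
import cv2
o=stat()
c=camera("wrist")
print(wproj(c,o,[[-95,53,59],[-95,-53,59],[-148,-82,145],[48,55,86.5],[-48,55,86.5]]).round())
for n in("wrist",): cv2.imwrite(f"pics/{n}4.png",c["pixels"][:,:,::-1])
```

```text
5.45 f-frame [-114.3    9.5  109. ] rpy [-1.571 -0.    -1.856] F_f [ 0.1 -0.1 -0.9] w 0.00038067488822892927 q [-0.59  0.48  1.51 -0.    1.16 -0.3 ]
[[257. 194.]
 [406. 194.]
 [504. 334.]
 [233. -60.]
 [242. 126.]]
```

View pics/wrist4.png

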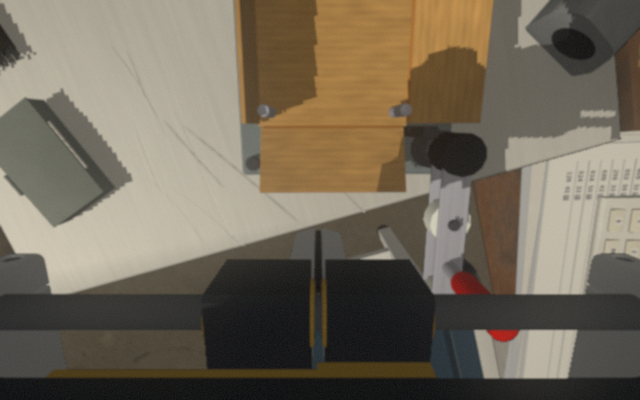

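{"api": "step_arm", "payload": {"targets": [[-1, 0, -18, 0, 0, 0], [0, 30, 0, 0, 0, 0], [0, 30, 0, 0, 0, 0], [0, 30, 0, 0, 0, 0], [-4, 0, 0, 0, 0, 0], [-4, 0, 0, 0, 0, 0], [-3, -3, 0, 0, 0, 0], [-3, -7, 0, 0, 0, 0], [-3, -7, 0, 0, 0, 0], [-3, -7, 0, 0, 0, 0], [-3, -6, 0, 0, 0, 0], [-3, -5, 0, 0, 0, 0]]}}

```text
time_s: 7.0
ee_pos: [0.5006, -0.2641, 0.0549]
eef_rot: [-1.571, -0.0, -1.854]
force: [0.3, -0.9, -0.8]
grip_width: 0.0001
```

Run:
```python
from h import *
from station import camera
import cv2
o=stat()
c=camera("wrist")
for n in("wrist",): cv2.imwrite(f"pics/{n}5.png",c["pixels"][:,:,::-1])
```

```text
7.0 f-frame [-85.5  27.7  54.9] rpy [-1.571 -0.    -1.854] F_f [-0.8 -0.6 -0.8] w 0.00010838589315668274 q [-0.55  0.5   1.62  0.    1.02 -0.27]
```

View pics/wrist5.png

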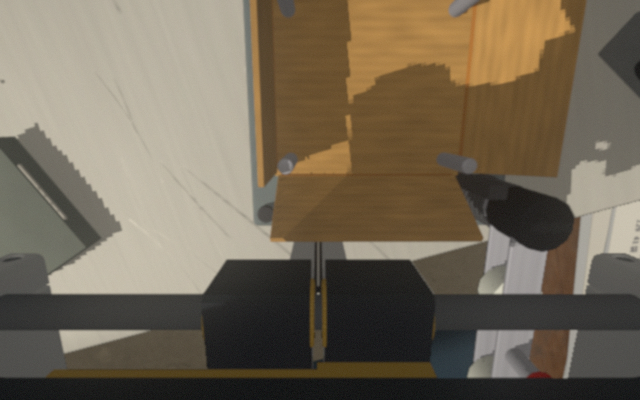

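{"api": "step_arm", "payload": {"targets": [[-4, -2, 0, 0, 0, 0], [-4, -2, 0, 0, 0, 0], [-4, -1, 0, 0, 0, 0], [-4, 0, 0, 0, 0, 0], [-4, 0, 0, 0, 0, 0], [-3, 0, 0, 0, 0, 0], [-2, 0, 0, 0, 0, 0], [-2, 0, 0, 0, 0, 0], [0, 0, 0, 0, 0, 0]]}}

```text
time_s: 8.18
ee_pos: [0.5077, -0.2394, 0.0594]
eef_rot: [-1.571, -0.002, -1.854]
force: [-2.2, -7.7, 0.1]
grip_width: 0.0002
```

Run:
```python
from h import *
o=stat()
```

```text
8.18 f-frame [-59.8  27.8  59.4] rpy [-1.571 -0.002 -1.854] F_f [-8.  -0.   0.1] w 0.0001621195525098254 q [-0.51  0.49  1.63 -0.    1.03 -0.22]
```

{"api": "step_arm", "payload": {"targets": [[8, 0, 0, 0, 0, 0], [16, -20, 0, 0, 0, 0], [0, -35, 0, 0, 0, 0], [-30, 0, 45, 0, 0, 0], [-30, 0, 45, 0, 0, 0], [-30, 0, 45, 0, 0, 0], [-12, 0, 15, 0, 0, 0], [0, 0, 0, 0, 0, 0]]}}

```text
time_s: 9.18
ee_pos: [0.6742, -0.2049, 0.1135]
eef_rot: [-1.572, 0.0, -1.853]
force: [-0.4, -0.3, -0.6]
grip_width: 0.0003
```

Run:
```python
from h import *
from station import camera
import cv2
o=stat()
c=camera("wrist")
print(wproj(c,o,[[48,-101,55.5],[-48,-101,55.5]]).round())
for n in("wrist",): cv2.imwrite(f"pics/{n}6.png",c["pixels"][:,:,::-1])
```

```text
9.18 f-frame [  19.9 -122.3  113.5] rpy [-1.572  0.    -1.853] F_f [-0.4  0.3 -0.6] w 0.00028575341424069483 q [-0.35  0.73  1.1   0.    1.31 -0.07]
[[289. 180.]
 [291. 299.]]
```

View pics/wrist6.png

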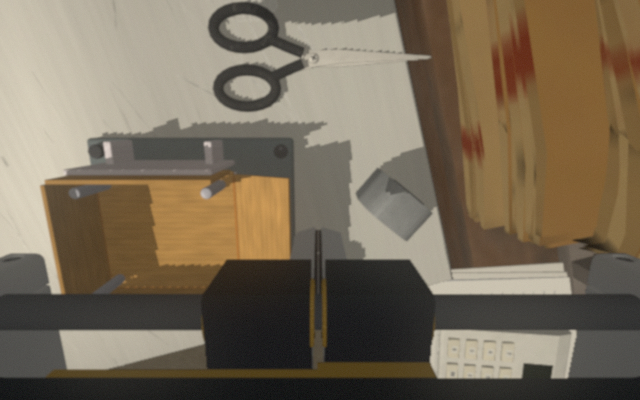

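Run:
```python
from h import *
from station import camera
o=stat(); c=camera("wrist")
T=np.array(c['tool_from_camera']);R=Ro.from_euler('xyz',o['eef_rot'])
for uv in [(358,195),(408,240),(430,212),(383,170),(450,270),(565,265),(480,230)]:
  for z in (0.0,.054,.1):
    d=R.apply(T[:3,:3]@np.linalg.solve(c['intrinsics'],[*uv,1])); p=o['ee_pos']+R.apply(T[:3,3]); print(uv,z,w2f(p+d*(z-p[2])/d[2]).round())
```

```text
9.22 f-frame [  19.1 -121.8  113.8] rpy [-1.572  0.    -1.853] F_f [-0.9 -0.2 -0. ] w 0.00037399633806373096 q [-0.35  0.73  1.1   0.    1.31 -0.07]
(358, 195) 0.0 [  24. -158.    0.]
(358, 195) 0.054 [  35. -151.   54.]
(358, 195) 0.1 [  45. -145.  100.]
(408, 240) 0.0 [ -19. -206.    0.]
(408, 240) 0.054 [   0. -191.   54.]
(408, 240) 0.1 [  17. -177.  100.]
(430, 212) 0.0 [   8. -225.    0.]
(430, 212) 0.054 [  23. -206.   54.]
(430, 212) 0.1 [  35. -189.  100.]
(383, 170) 0.0 [  47. -180.    0.]
(383, 170) 0.054 [  54. -169.   54.]
(383, 170) 0.1 [  60. -160.  100.]
(450, 270) 0.0 [ -49. -249.    0.]
(450, 270) 0.054 [ -25. -225.   54.]
(450, 270) 0.1 [  -3. -205.  100.]
(565, 265) 0.0 [ -44. -358.    0.]
(565, 265) 0.054 [ -20. -315.   54.]
(565, 265) 0.1 [   0. -277.  100.]
(480, 230) 0.0 [  -9. -273.    0.]
(480, 230) 0.054 [   8. -245.   54.]
(480, 230) 0.1 [  23. -221.  100.]
```

{"api": "step_arm", "payload": {"targets": [[0, 30, 0, 0, 0, 0], [0, 30, 0, 0, 0, 0], [0, 30, 0, 0, 0, 0], [0, 0, -4, 0, 0, 0], [0, 0, -4, 0, 0, 0], [0, -4, -2.5, 0, 0, 0], [0, -7, -2.5, 0, 0, 0], [0, -7, -2.5, 0, 0, 0], [0, -7, -3, 0, 0, 0], [0, -6, -3, 0, 0, 0], [0, -4, -3, 0, 0, 0], [0, -2, -3, 0, 0, 0]]}}

```text
time_s: 10.78
ee_pos: [0.6473, -0.1977, 0.0618]
eef_rot: [-1.57, -0.0, -1.854]
force: [1.3, -0.6, 1.7]
grip_width: 0.0002
```

Run:
```python
from h import *
from station import camera
import cv2
o=stat()
c=camera("wrist")
for n in("wrist",): cv2.imwrite(f"pics/{n}7.png",c["pixels"][:,:,::-1])
```

```text
10.78 f-frame [ 19.3 -94.6  61.8] rpy [-1.57  -0.    -1.854] F_f [-0.2 -1.4  1.7] w 0.00019347314878168548 q [-0.35  0.71  1.25  0.    1.18 -0.07]
```

View pics/wrist7.png

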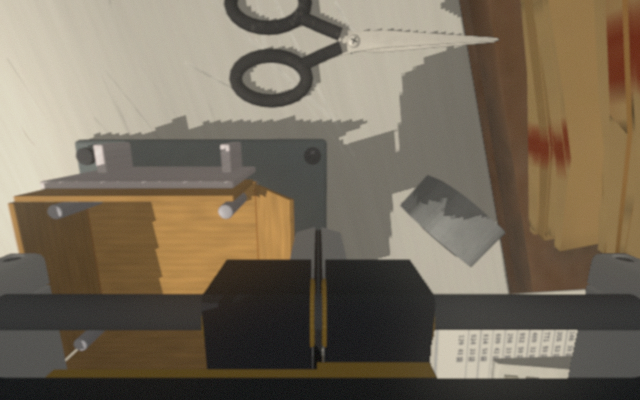

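{"api": "step_arm", "payload": {"targets": [[0, 0, -4, 0, 0, 0], [0, 0, -4, 0, 0, 0], [0, 0, -4, 0, 0, 0], [0, 0, -4, 0, 0, 0], [0, 0, -4, 0, 0, 0], [0, 0, -3, 0, 0, 0], [0, 0, -2, 0, 0, 0], [0, 0, -2, 0, 0, 0], [0, 0, -1, 0, 0, 0], [0, 0, 0, 0, 0, 0]]}}

```text
time_s: 12.08
ee_pos: [0.623, -0.1908, 0.0617]
eef_rot: [-1.563, -0.0, -1.854]
force: [21.7, -6.8, -11.2]
grip_width: 0.0004
```

Run:
```python
from h import *
o=stat()
```

```text
12.07 f-frame [ 19.1 -69.3  61.7] rpy [-1.563 -0.    -1.854] F_f [ -0.4 -22.8 -11.2] w 0.00040298796551937696 q [-0.35  0.66  1.35  0.    1.13 -0.07]
```

{"api": "step_arm", "payload": {"targets": [[0, 0, 8, 0, 0, 0], [0, -15, 16, 0, 0, 0], [0, -50, 0, 0, 0, 0], [0, -50, 0, 0, 0, 0], [40, -20, -20, 0, 0, 0], [40, 0, -10, 0, 0, 0], [0, 0, 0, 0, 0, 0]], "gripper": 0}}

```text
time_s: 12.95
ee_pos: [0.5911, -0.2671, 0.1966]
eef_rot: [-1.571, -0.0, -1.857]
force: [-0.4, 0.7, 0.5]
grip_width: 0.047
```

Run:
```python
from h import *
from station import camera
import cv2
o=stat()
c=camera("wrist")
print(wproj(c,o,[[-148,-82,145],[-148,-84,145],[-68,-82,118],[48,-55,86.5],[-48,-55,86.5],[-48,55,86.5],[-50,53,86.5],[-50,-53,86.5]]).round())
cv2.imwrite("pics/wrist8.png",c["pixels"][:,:,::-1])
c=camera("top")
cv2.imwrite("pics/top8.png",cv2.resize(c["pixels"][130:280,330:490,::-1],(640,600),interpolation=2))
```

```text
12.95 f-frame [-63.1 -60.1 196.6] rpy [-1.571 -0.    -1.857] F_f [0.6 0.6 0.5] w 0.046991675679661345 q [-0.48  0.53  1.22 -0.    1.39 -0.19]
[[346. 322.]
 [349. 322.]
 [345. 216.]
 [312.  70.]
 [313. 185.]
 [190. 185.]
 [192. 187.]
 [310. 187.]]
```

View pics/wrist8.png

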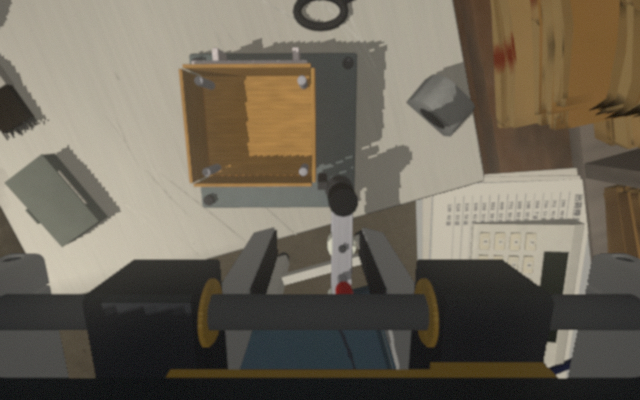

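View pics/top8.png

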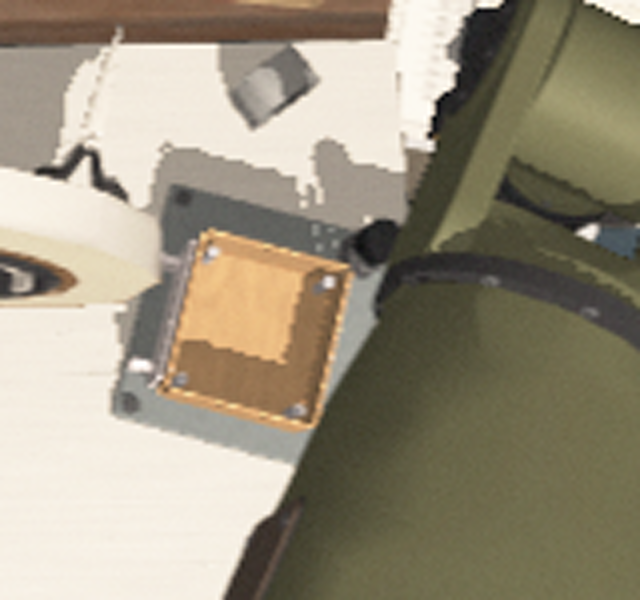

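{"api": "step_arm", "payload": {"targets": [[42, 0, 11, 0, 0, 0], [43, 0, 11.5, 0, 0, 0], [0, 12, 0, 0, 0, 0], [0, 0, 0, 0, 0, 0]]}}

```text
time_s: 13.55
ee_pos: [0.5904, -0.3515, 0.1827]
eef_rot: [-1.574, 0.001, -1.853]
force: [-0.4, -0.3, 0.6]
grip_width: 0.0467
```

Run:
```python
from h import *
from station import camera
import cv2
o=stat()
c=camera("wrist")
print(wproj(c,o,[[-148,-82,145],[-148,-82,72],[-68,-82,118]]).round())
cv2.imwrite("pics/wrist9.png",c["pixels"][:,:,::-1])
c=camera("scene")
cv2.imwrite("pics/s9.png",cv2.resize(c["pixels"][90:250,300:513,::-1],(800,600),interpolation=2))
```

```text
13.55 f-frame [-144.2  -83.   182.7] rpy [-1.574e+00  1.000e-03 -1.853e+00] F_f [-0.4  0.3  0.6] w 0.04666444299916443 q [-0.59  0.63  1.09  0.    1.42 -0.31]
[[317. 230.]
 [318. 205.]
 [318. 112.]]
```

View pics/wrist9.png

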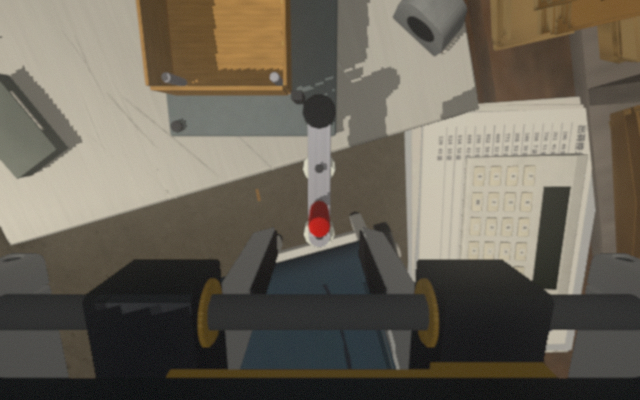

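View pics/s9.png

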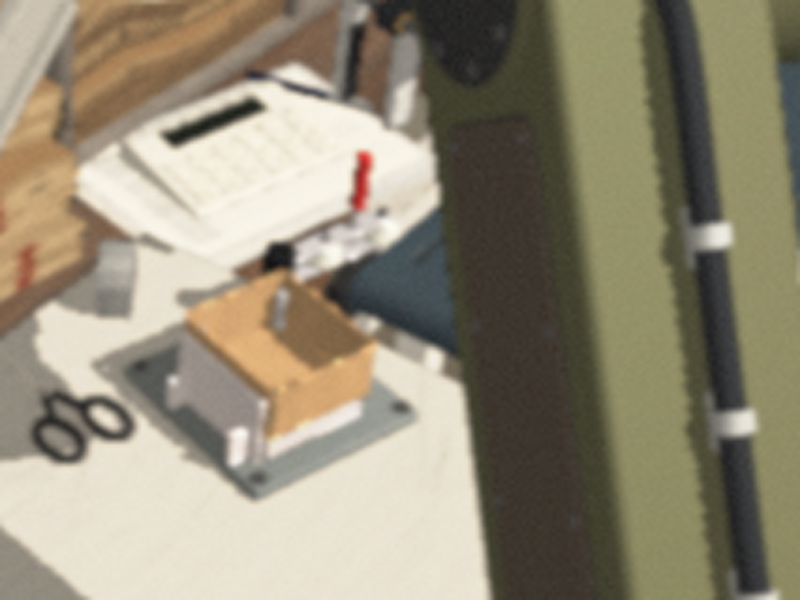

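{"api": "step_arm", "payload": {"targets": [[4, 26, 0, 0, 0, 0], [0, 26, 0, 0, 0, 0], [0, 26, 0, 0, 0, 0], [0, 0, 0, 0, 0, 0]]}}

```text
time_s: 14.15
ee_pos: [0.5889, -0.3554, 0.1052]
eef_rot: [-1.574, 0.001, -1.853]
force: [-0.5, -0.6, -0.3]
grip_width: 0.0471
```

{"api": "step_arm", "payload": {"targets": [[0, 0, 0, 0, 0, 0], [0, 0, 0, 0, 0, 0], [0, 0, 0, 0, 0, 0], [0, 0, 0, 0, 0, 0]], "gripper": -1, "squeeze": 40}}

```text
time_s: 14.65
ee_pos: [0.5894, -0.357, 0.107]
eef_rot: [-1.57, -0.0, -1.854]
force: [1.0, -0.1, 2.7]
grip_width: 0.0156
```

Run:
```python
from h import *
from station import camera
import cv2
o=stat()
c=camera("wrist")
cv2.imwrite("pics/wrist10.png",c["pixels"][:,:,::-1])
```

```text
14.65 f-frame [-149.8  -83.6  107. ] rpy [-1.57  -0.    -1.854] F_f [ 0.1 -1.   2.7] w 0.01562150362539931 q [-0.6   0.69  1.17  0.    1.27 -0.31]
```

View pics/wrist10.png

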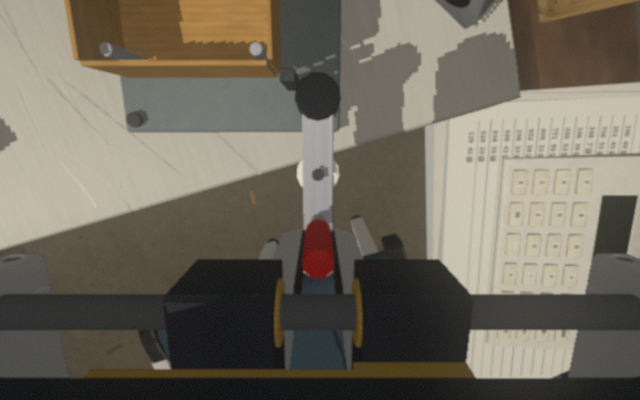

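{"api": "step_arm", "payload": {"targets": [[-0.8, 0, -7, 0, 5, 0], [-0.8, 0, -7, 0, 5, 0], [-0.3, 0, -7, 0, 5, 0], [-0.3, 0, -7, 0, 5, 0], [-0.3, 0, -7, 0, 5, 0], [-0.3, 0, -7, 0, 5, 0]], "squeeze": 50}}

```text
time_s: 15.45
ee_pos: [0.5535, -0.3356, 0.1071]
eef_rot: [-1.569, -0.001, -2.381]
force: [-0.9, -6.4, 2.3]
grip_width: 0.0148
```

```bash
cat >> h.py <<'E'
def arm():
    o=stat(); f=w2f(o['ee_pos']); d=f[:2]-[-68,-82]; print("r",np.hypot(*d).round(1),"ang",np.degrees(np.arctan2(d[1],-d[0])).round(1),"tool turn",np.degrees(-1.854-o['eef_rot'][2]).round(1)); return o
E
python3 -c "
from h import *
arm()"
```

```text
15.45 f-frame [-139.4  -43.1  107.1] rpy [-1.569e+00 -1.000e-03 -2.381e+00] F_f [-6.4 -0.9  2.3] w 0.014783797264538729 q [-0.6   0.6   1.32 -0.    1.22  0.21]
r 81.3 ang 28.6 tool turn 30.2
```

{"api": "step_arm", "payload": {"targets": [[0, 0, -7, 0, 5, 0], [0, 0, -7, 0, 5, 0], [-0.2, 0, -7, 0, 5, 0], [-0.3, 0, -7, 0, 5, 0], [-0.3, 0, -7, 0, 5, 0], [-0.3, 0, -7, 0, 5, 0]]}}

```text
time_s: 16.2
ee_pos: [0.5325, -0.2995, 0.107]
eef_rot: [-1.569, -0.001, -2.904]
force: [-6.3, -5.8, 4.7]
grip_width: 0.0152
```

```bash
python3 -c "
from h import *
arm()"
```

```text
16.2 f-frame [-110.6  -12.8  107. ] rpy [-1.569e+00 -1.000e-03 -2.904e+00] F_f [-7.3  4.4  4.7] w 0.015167158676312546 q [-0.57  0.53  1.44 -0.    1.17  0.76]
r 81.2 ang 58.4 tool turn 60.2
```

{"api": "step_arm", "payload": {"targets": [[0.5, 0, -7, 0, 5, 0], [0.3, 0, -7, 0, 5, 0], [0, 0, -7, 0, 5, 0], [0, 0, -7, 0, 5, 0], [-0.3, 0, -7, 0, 5, 0]]}}

```text
time_s: 16.82
ee_pos: [0.5304, -0.2645, 0.107]
eef_rot: [-1.569, 0.0, 2.943]
force: [-2.2, -3.8, 3.8]
grip_width: 0.0151
```

```bash
python3 -c "
from h import *
arm()"
```

```text
16.82 f-frame [-77.6  -1.  107. ] rpy [-1.569  0.     2.943] F_f [-4.3  1.   3.8] w 0.015053376737025049 q [-0.52  0.49  1.5  -0.    1.15  1.25]
r 81.6 ang 83.2 tool turn -274.9
```

{"api": "step_arm", "payload": {"targets": [[-0.3, 0, -7, 0, 5, 0], [0, 0, -2, 0, 0, 0], [0, 0, -2, 0, 0, 0], [0, 0, 0, 0, 0, 0]]}}

```text
time_s: 17.32
ee_pos: [0.5326, -0.2545, 0.107]
eef_rot: [-1.569, -0.001, 2.858]
force: [-8.0, -7.6, 5.0]
grip_width: 0.0153
```

```bash
python3 -c "
from h import *
arm()"
```

```text
17.32 f-frame [-67.3  -0.3 107. ] rpy [-1.569e+00 -1.000e-03  2.858e+00] F_f [-9.6  5.6  5. ] w 0.015260843644587607 q [-0.51  0.48  1.51 -0.    1.15  1.35]
r 81.7 ang 90.5 tool turn -270.0
```

{"api": "step_arm", "payload": {"targets": [[0, 0, -2, 0, 0, 0], [0, 0, -1, 0, 0, 0], [0, 0, 0, 0, 0, 0], [0, 0, 0, 0, 0, 0]], "squeeze": 60}}

```text
time_s: 17.82
ee_pos: [0.5328, -0.2537, 0.107]
eef_rot: [-1.566, -0.0, 2.857]
force: [-11.4, -20.0, 3.2]
grip_width: 0.0153
```

```bash
python3 -c "
from h import *
arm()
from station import camera
import cv2
c=camera('wrist');cv2.imwrite('pics/wrist11.png',c['pixels'][:,:,::-1])
c=camera('scene');cv2.imwrite('pics/s11.png',cv2.resize(c['pixels'][90:250,300:513,::-1],(800,600),interpolation=2))
c=camera('top');cv2.imwrite('pics/t11.png',cv2.resize(c['pixels'][100:250,300:500,::-1],(800,600),interpolation=2))
"
```

```text
17.82 f-frame [-66.5  -0.3 107. ] rpy [-1.566 -0.     2.857] F_f [-22.3   5.3   3.2] w 0.015281657957791189 q [-0.5   0.48  1.51 -0.01  1.15  1.35]
r 81.7 ang 91.1 tool turn -269.9
```

View pics/wrist11.png

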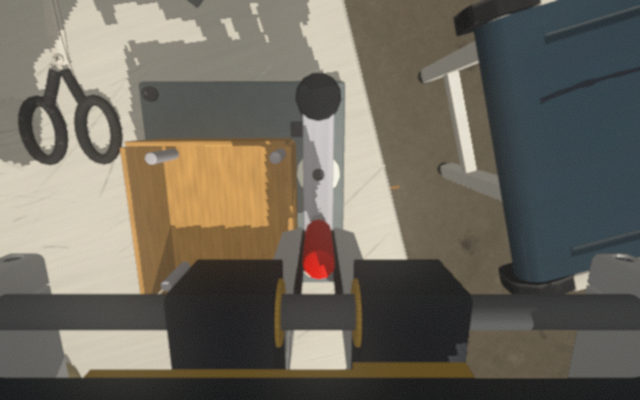

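View pics/s11.png

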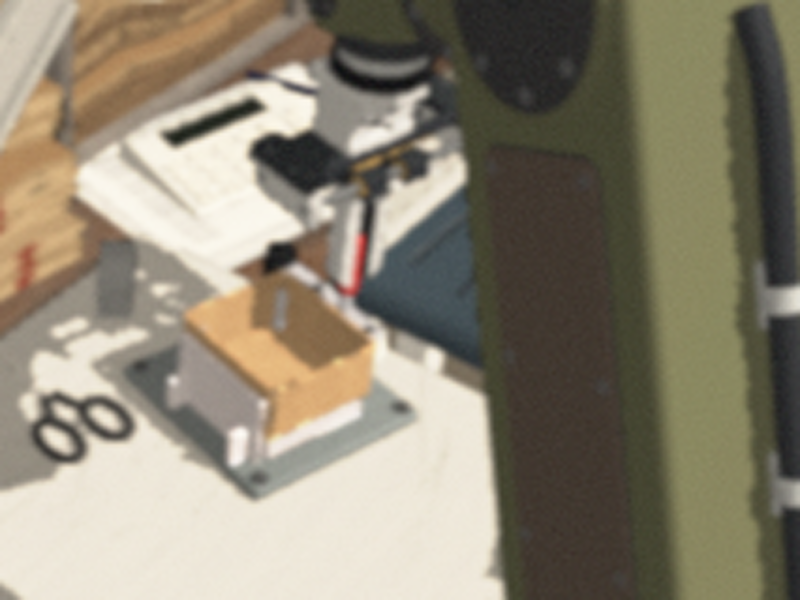

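View pics/t11.png

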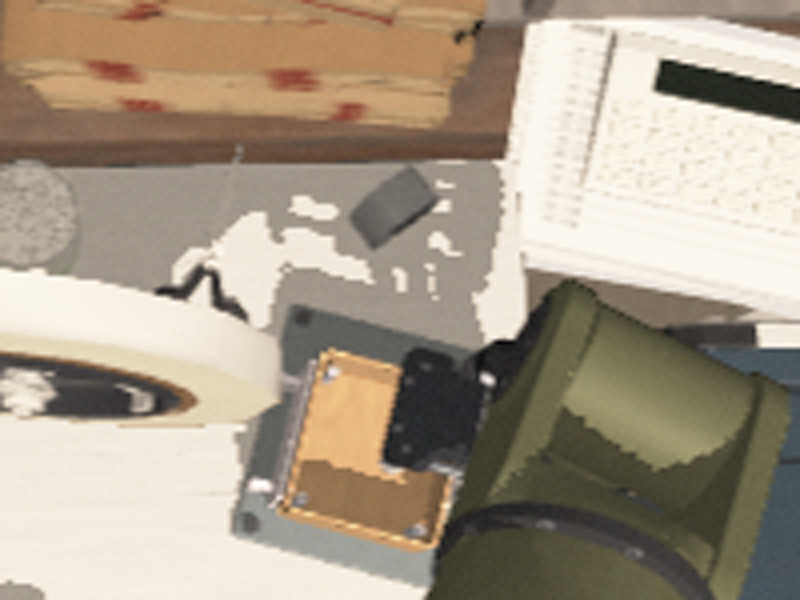

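{"api": "step_arm", "payload": {"targets": [[0, 0, 0, 0, 0, 0], [0, 0, 0, 0, 0, 0], [0, 0, 0, 0, 0, 0]]}}

```text
time_s: 18.35
ee_pos: [0.5328, -0.2537, 0.107]
eef_rot: [-1.566, -0.0, 2.857]
force: [-11.7, -20.5, 3.4]
grip_width: 0.0152
```

```bash
python3 -c "
from h import *
o=arm(); print(o['joint_vel'].round(3))
from station import job
print(job.hand_in())"
```

```text
18.35 f-frame [-66.5  -0.3 107. ] rpy [-1.566 -0.     2.857] F_f [-23.    5.5   3.4] w 0.015168567496496563 q [-0.5   0.48  1.51 -0.01  1.15  1.35]
r 81.7 ang 91.1 tool turn -269.9
[ 0.     0.     0.    -0.002  0.002  0.001]
the job is handed in; nothing more can be done
None
```

I folded the left, near and right walls upright with the closed fingertips. Then I gripped the red knob, swung the press arm clockwise to its stop, and handed the job in at 18.35 s still holding it.

**Walls:** I pushed each one until the force rose sharply against its upright stop (about 7, 8 and 23 N). Pictures taken before the swing show all four walls standing; in those taken after it the near wall is partly hidden by the gripper and the others still stand.

**Press arm:** My last reading put it at about 91° by the estimated pivot position, which is good to a millimetre or two. The push force was about 23 N, against a spring force of 9.5 N at the stop. The last 3 mm of commanded push moved the arm only 0.8 mm, so I take it to be hard against the stop. It was at rest, with the grip on the 15 mm knob set to 60 N.

**Bystanders:** The tape measure and swab tub look unmoved in the last top view. I did not re-measure the glue stick or clear tape, but the gripper worked well away from them.

None of my checks failed or disagreed. The hand-in reported no verdict.

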